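# Set out the board-repair place

## Robot

A 7-joint arm with a two-finger parallel gripper is mounted at the origin on a cart in front of the work surface, level with it; the furniture and walls round the work are solid. World frame = base frame: x ahead of the robot, y to its left, z up, the work surface at z = 0. Lengths are in m, angles in rad, forces in N, time in s.
With the tool pointing down it reaches from about 0.35 to 0.9 m from the base axis. Payload 8.1 kg.
Tool frame: the origin (TCP) lies at the centre of the arm's flange, where the gripper is bolted on; the fingertips stand 178 mm ahead of it and the grasp point (between the pads) lies 159 mm ahead of it; z points along the fingers, y is the line along which they close (so a half turn about z gives the same grasp; the last joint's range is limited). The gripper opens to 92 mm and grips with 3 to 60 N. Pads are 19 mm wide; open, the fingers measure 130 mm over their backs; the gripper's body (75 mm by 190 mm) begins 47 mm behind the grasp point.
Start: joints at [-1.372, 0.434, 0.025, 1.573, -0.012, 1.134, -0.075], TCP at [0.186, 0.597, 0.405] pointing down, gripper open.
Joint ranges: [-2.62, 2.62], [-0.44, 2.09], [-1.27, 1.32], [0.08, 2.57], [-1.32, 4.46], [0.12, 2], [-2.74, 2.74]. Speed limits (rad/s): [2.22, 2.22, 3.01, 3.01, 3.14, 3.14, 3.14].

## Interface

Orientations are given as a rotation vector (axis times angle).
In Python, from cell import arm gives the robot as it stands. The module is installed in compiled form; this text tells all that it offers.
- The arm moves only by the shell command python3 -m inch 'ROWS' [FORCE]. ROWS is text: rows parted by semicolons, each of 5 numbers parted by spaces: the shift along the tool's x, y, z in m, then the turn about the tool's z in rad, then the finger opening in m, from 0 to 0.0918. In form: x y z roll fingers; .... A call has 1 to 5 rows; each row is the pose to reach, as a shift and turn from the pose commanded when the call began, along the tool's axes at that moment; what a row does not reach only later rows make up. A row lasts 1/10 s, in which the tool goes at most 50 mm and 8.59 degrees, less where a joint would pass 70% of its speed; a pose out of reach is approached as far as the arm can. A call with a gripper value outside its range is refused whole. The fingers move at their own pace and stop on an object; FORCE is the grip in N (left out, the last holds). Time passes only in rows, so rows that repeat a pose let the fingers close. It gives the time, the measured TCP pose, the force, the opening and the grip force at its end, in the units of the state.
- arm.observe(): the state, without advancing time (a new reading comes with each control period).
- arm.get_image(name): name is "scene" or "top"; returns the picture (384x512x3 uint8, red, green, blue); there is no depth.
- arm.get_calibration(name): a dict with "intrinsics" (3x3 intrinsics, pixels), "distortion" ([k1, k2, p1, p2, k3] as OpenCV has them; the pictures are not rectified), "pose" (4x4, takes a point from camera to world coordinates). Camera axes: x right, y up, looking along -z (the intrinsics and any distortion apply to the point x, -y, -z); pixel columns grow to the right and rows downward; lengths in m; the calibration is good to about 2 mm. A picture is of the moment at which its call begins. get_calibration takes no time and is no camera call.
- arm.sign_off(): hands the job in; it is judged then, once.
Trained networks look in the newest picture that a camera, given by its name, has taken for a name from the list of things; names that differ only in an ending like _2 or _b are one class to them, and where a whole thing is asked for, a point or a joint stands for the part that bears it (a point fixed in the world has none). Each returns a list of dicts, best first, with "conf" (0 to 1); they miss things now and then, are a little off and sometimes report something else, mostly with a low value. They report only what shows in the picture. A call takes as long as a camera call. They do not tell look-alikes from the thing itself.
- arm.look_for(camera, query): "point" ([row, column] in pixels, amid what is visible of it).
- arm.silhouettes(camera, query): "region" (384x512 bool, what is visible of it) and "point" ([row, column] in pixels, amid what is visible of it).
- arm.place_of(camera, query): "point" ([row, column] in pixels: a listed point, or the origin of a listed thing).
The state is a dict: "clock": time; "joints": joint angles; "dq": joint speeds; "joint_efforts": joint torques, N m; "position": TCP position; "ee_rot": TCP orientation; "force": force on the tool from outside, world axes, zero at the start; "ft_torque": the same for the moment, N m; "width": opening from 0.0 (shut) to 1.0 (fully open); "gripper_force": force on a finger pad.
Only numpy, scipy, OpenCV 4.12 (cv2) and the standard library are available. Lean on these libraries where they do the work, as an engineer would, in place of code of your own. Each camera call takes 0.05 s, during which the arm holds its last target. There are 200 camera calls.

## Task

Set out the bench for the next board repair, in this order: stand the bit capsule from the orange tray in the free place (yellow dot) of the green tray, stack the emptied orange tray squarely, long side on long side, on the other orange tray, stand the solder spool midway between the centres of the blue board jig and the green tray and in line with them, and last lay the solder tin flat and centred on top of the spool. Do not disturb the two capsules already in the green tray or shift the lower orange tray, and leave everything standing free.

Things in the scene. Friction and masses are not known exactly. Their poses are not given: they have to be found in the camera images.
- capsule_mid (a point): The bit capsule to move: the only one in an orange tray, in that tray's middle pocket. White, 16 x 16 mm square, 52 mm tall, with a black sleeve; 22 g. The point is at its centre, 26 mm above its foot; z up. Grip the sleeve across two flat sides, between 12 and 32 mm above its foot (the white cap above 34 mm gives no hold). x and y are square to its sides.
- orange_tray_mid (a point): The orange tray that holds the capsule at the start: loose, 60 g, three open pockets in a row, 36 (x) x 102 (y, the row) x 14 mm high, floor 3 mm and walls 3 mm thick, pockets 30 x 30 mm at y = -33, 0, 33 mm. The point is at its centre, 7 mm above its underside. Grip it from above across its 36 mm width at the middle.
- empty_tray: The second orange tray, empty from the start: same shape and size, loose, 120 g, stays where it is and takes the emptied one on top (the flat underside rests on the rims, 14 mm up). Origin at the centre of its underside, y along the row.
- green_tray: The green tray, same shape and size, fixed to the bench. Origin at the centre of its underside, y along the row; pockets at y = -33, 0, 33 mm, floor 3 mm above the bench, rim at 14 mm. Two of its pockets hold capsules.
- free_place: Flat yellow dot, 18 mm across, in the middle of the floor of the one free pocket of the green tray, 3 mm above the bench; which pocket it is changes. It has no height worth minding: the capsule stands on it.
- kept_capsule_1_mid (a point): One of the two capsules already in the green tray, of the same look and size as the one to move; not to be disturbed. Point at its centre, 26 mm above its foot.
- kept_capsule_2_mid (a point): The other capsule already in the green tray, likewise.
- jig: Blue alloy board jig with a small circuit board, fixed to the bench, 68 (x) x 105 (y) x 21 mm high. Origin at the centre of its underside. The green tray stands 240 to 260 mm from it, centre to centre, along the jig's y axis, on one side or the other.
- spool_mid (a point): Solder spool standing on its flange, grey with black flanges, 52 mm across and 38 mm tall, 120 g, loose. The point is at its centre, 19 mm above its underside. It feels as a 46 mm square block with sides along its x and y: grip it across its x, where there is most room; that axis is within 0.15 rad of straight ahead at the start.
- tin_mid (a point): Flat round solder tin, red, white and blue lid, 55 mm across (54 mm between the fingers) and 12 mm high, 50 g, loose. The point is at its centre, 6 mm above its underside. Its neighbours leave most room for fingers in front of it and behind it (world x).
Things that resemble listed ones, but are neither listed nor needed, are in the scene too. What is shaped like the part that bears tin_mid but black, purple or turquoise is not meant.

How it is judged:
On the way, in this order (a step that is already met when the one before it is completed fails the run):
1. the capsule stands in the free place of the green tray (horizontal distance between capsule_mid and free_place below 0.012 m and z of capsule_mid in the frame of free_place between 0.023 and 0.029 m and angle between capsule_mid's own z axis and vertical below 0.12 rad), for 0.2 s.
2. the emptied orange tray lies squarely on the other one (horizontal distance between orange_tray_mid and empty_tray below 0.01 m and z of orange_tray_mid in the frame of empty_tray between 0.018 and 0.024 m and angle between the y axis of orange_tray_mid and the y axis of empty_tray, either way round below 0.15 rad and angle between orange_tray_mid's own z axis and vertical below 0.06 rad), for 0.2 s.
3. the spool stands midway between jig and green tray (x of spool_mid in the frame of jig between -0.015 and 0.015 m and horizontal distance between spool_mid and jig below 0.143 m and horizontal distance between spool_mid and green_tray below 0.143 m and height (world z) of spool_mid between 0.016 and 0.022 m and angle between spool_mid's own z axis and vertical below 0.08 rad), for 0.2 s.
4. the tin lies on the spool (horizontal distance between tin_mid and spool_mid below 0.012 m and height (world z) of tin_mid between 0.041 and 0.047 m and angle between tin_mid's own z axis and vertical below 0.08 rad), for 0.2 s.
At the end, for the whole second after the job is handed in: Capsule upright in the free pocket; emptied orange tray flat on the other, within 10 mm and 0.15 rad; spool within 15 mm of the jig's y axis and at most 143 mm from jig and green tray centres; tin flat on the spool within 12 mm; other capsules in their pockets; all released, at rest (all of step 1 and all of step 2 and all of step 3 and all of step 4 and height (world z) of kept_capsule_1_mid between 0.026 and 0.032 m and height (world z) of kept_capsule_2_mid between 0.026 and 0.032 m and linear speed of each of capsule, orange_tray, spool, tin below 0.02 m/s); the robot touches nothing.
It fails at once if a capsule already in the green tray is displaced by more than 15 mm or tipped (distance of kept_capsule_1_mid from where it was at the start of the episode above 0.015 m or angle between kept_capsule_1_mid's own z axis and vertical above 0.3 rad).
It fails at once if a capsule already in the green tray is displaced by more than 15 mm or tipped (distance of kept_capsule_2_mid from where it was at the start of the episode above 0.015 m or angle between kept_capsule_2_mid's own z axis and vertical above 0.3 rad).
It fails at once if the lower orange tray is shifted by more than 20 mm (distance of empty_tray from where it was at the start of the episode above 0.02 m).
It also fails if it takes over 86 s, if anything falls off the work surface, if the arm or the gripper's body presses on something with over 40 N, if the wrist force passes 120 N, or if a joint passes its speed limit or range.

## Working session

There is one attempt and no reset: what is moved stays moved. The work goes in short steps, Python scripts to look and compute and a shell command to move; the robot and the scene stay as the last step left them, time stands still between calls to the robot, and variables do not carry over. Pictures are saved under pics/ and viewed, at most 14 in all, crops included, and the job is handed in when it is done.

```bash
mkdir -p pics; cat > h.py <<'E'
import numpy as np, cv2
from cell import arm
from scipy.spatial.transform import Rotation as R
def ray(cam,p):
    c=arm.get_calibration(cam); K=np.array(c["intrinsics"]);d=np.array(c["distortion"]);T=np.array(c["pose"])
    u=cv2.undistortPoints(np.array([[[p[1],p[0]]]],float),K,d)[0,0]
    return T[:3,3],T[:3,:3]@np.array([u[0],-u[1],-1])
def at(cam,p,z):
    o,v=ray(cam,p); return o+v*(z-o[2])/v[2]
def proj(cam,P):
    c=arm.get_calibration(cam); K=np.array(c["intrinsics"]);d=np.array(c["distortion"]);T=np.array(c["pose"])
    q=(np.atleast_2d(P)-T[:3,3])@T[:3,:3]; q=q*[1,-1,-1]
    return cv2.projectPoints(q,np.zeros(3),np.zeros(3),K,d)[0][:,0,::-1]
def save(cam,name,crop=None,s=1):
    im=arm.get_image(cam)[:,:,::-1]
    if crop: im=im[crop[0]:crop[1],crop[2]:crop[3]]
    cv2.imwrite("pics/"+name,cv2.resize(im,None,fx=s,fy=s,interpolation=cv2.INTER_CUBIC)); return im
E
python3 - <<'E'
from h import *
np.set_printoptions(precision=3,suppress=True)
for c in("scene","top"):
    save(c,c+"0.png",s=1.5)
    T=np.array(arm.get_calibration(c)["pose"]);print(c,T[:3,3],-T[:3,2])
Z=dict(capsule_mid=.029,orange_tray_mid=.007,empty_tray=0,green_tray=0,free_place=.003,kept_capsule_1_mid=.029,jig=0,spool_mid=.019,tin_mid=.006)
for q,z in Z.items():
    for c in("top","scene"):
        for r in arm.place_of(c,q)[:6]:
            print(q,c,round(r["conf"],2),np.round(r["point"]),at(c,r["point"],z)[:2])
print(arm.observe())
E
```

```text
scene [ 0.188 -0.213  0.665] [ 0.416  0.544 -0.729]
top [0.398 0.233 1.117] [ 0.113  0.023 -0.993]
capsule_mid top 0.56 [155. 282.] [0.631 0.194]
capsule_mid top 0.48 [192. 279.] [0.538 0.203]
capsule_mid scene 0.45 [206. 271.] [0.542 0.211]
orange_tray_mid top 0.84 [191. 281.] [0.543 0.197]
orange_tray_mid top 0.65 [233. 227.] [0.441 0.333]
orange_tray_mid scene 0.78 [218. 277.] [0.544 0.19 ]
empty_tray top 0.63 [198. 205.] [0.531 0.39 ]
empty_tray scene 0.79 [174. 225.] [0.532 0.385]
green_tray top 0.61 [239. 332.] [0.422 0.071]
green_tray scene 0.81 [282. 262.] [0.421 0.086]
free_place top 0.44 [238. 314.] [0.424 0.116]
free_place scene 0.42 [271. 257.] [0.428 0.11 ]
kept_capsule_1_mid top 0.5 [239. 330.] [0.421 0.081]
kept_capsule_1_mid scene 0.43 [277. 265.] [0.423 0.077]
jig top 0.81 [238. 229.] [0.429 0.329]
jig scene 0.94 [204. 200.] [0.429 0.336]
spool_mid top 0.89 [164. 232.] [0.614 0.317]
spool_mid scene 0.75 [167. 265.] [0.616 0.331]
tin_mid top 0.92 [158. 279.] [0.629 0.2  ]
tin_mid top 0.68 [198. 341.] [0.522 0.047]
tin_mid top 0.61 [228. 183.] [0.455 0.443]
tin_mid top 0.55 [155. 195.] [0.642 0.414]
tin_mid scene 0.71 [267. 305.] [0.509 0.058]
tin_mid scene 0.65 [201. 306.] [0.631 0.192]
tin_mid scene 0.65 [172. 184.] [0.45  0.449]
tin_mid scene 0.61 [151. 251.] [0.633 0.411]
{'clock': 1.0, 'joints': array([-1.372,  0.434,  0.025,  1.573, -0.012,  1.134, -0.075]), 'dq': array([-0.001, -0.001,  0.   ,  0.001,  0.   ,  0.001, -0.001]), 'joint_efforts': array([  0.   , -66.768,   0.984, -31.481,  -0.061,   0.033,   0.   ]), 'position': array([0.186, 0.597, 0.405]), 'ee_rot': array([0.472, 3.106, 0.   ]), 'force': array([-0.092, -0.497, -0.434]), 'ft_torque': array([-0.013, -0.025, -0.03 ]), 'gripper_force': 0.0, 'width': 0.9996816846910109}
```

View pics/scene0.png

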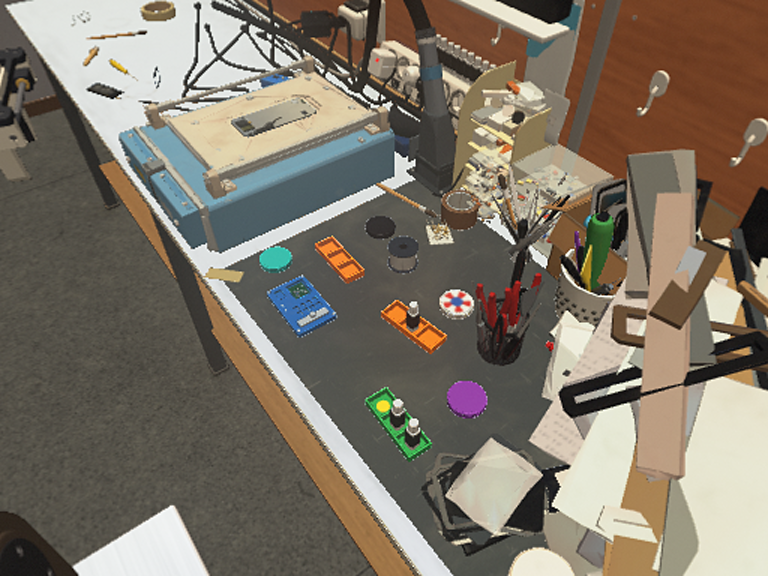

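View pics/top0.png

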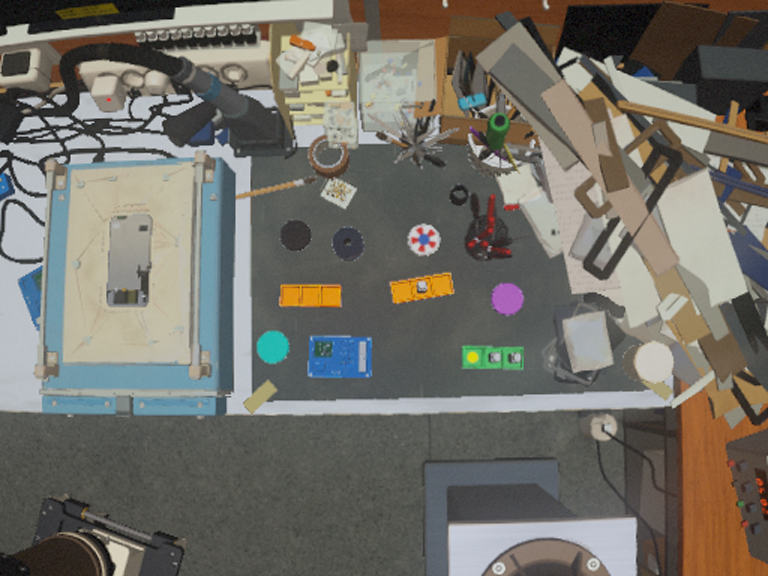

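The scene picture shows the capsule in its orange tray at px(r,c) ≈ (210,275), with the empty orange tray at (173,226). The green tray is at (282,265), with its yellow dot in the left pocket at (271,256). The jig is at (203,200) and the spool at (168,268).

Things that could be mistaken for what I want (top-view pixels):
- **Capsule:** (190,281) in the orange tray, or (238,330) and (238,343) in the green tray. I choose the orange one.
- **Tin:** red/white/blue (160,282), black (157,197), purple (199,338) or turquoise (231,182). I choose (160,282).
- **Trays:** the orange tray with the capsule is at (191,281) and the empty one at (197,207).
- **Spool:** (163,232); the black disc at (157,197) is not it.

```bash
cat >> h.py <<'E'
def to(x,y,z,closing=None):
    "rows needed: shift in tool axes to put the GRASP point at x,y,z and tool y along angle closing (mod pi)"
    s=arm.observe(); Rm=R.from_rotvec(s["ee_rot"]).as_matrix(); p=np.array(s["position"])
    d=Rm.T@(np.array([x,y,z+.159])-p)
    roll=0
    if closing is not None:
        a=np.arctan2(Rm[1,1],Rm[0,1]); roll=-((closing-a+np.pi/2)%np.pi-np.pi/2)
    print("shift",d.round(4),"roll",round(roll,3),"j7",s["joints"][6].round(2),"grasp now",(p-[0,0,.159]).round(4),"tilt",np.round(Rm[2],3),"w",round(s["width"]*.0918,4),"F",np.round(s["force"],1),s["gripper_force"],"t",s["clock"])
def rect(cam,reg,z):
    n,l,st,_=cv2.connectedComponentsWithStats(reg.astype(np.uint8)); 
    k=1+np.argmax(st[1:,4]); c=max(cv2.findContours((l==k).astype(np.uint8),0,1)[0],key=len)[:,0]
    P=np.array([at(cam,(b,a),z)[:2] for a,b in c])
    (x,y),(w,h),an=cv2.minAreaRect((P*1000).astype(np.float32))
    if w<h: an+=90
    return round(x/1000,4),round(y/1000,4),round(max(w,h)),round(min(w,h)),round(np.radians((an)%180),3)
E
python3 - <<'E'
from h import *
save("top","c1.png",(130,260,175,365),4)
for q,z in dict(orange_tray_mid=.014,empty_tray=.014,green_tray=.014,jig=.015,spool_mid=.038,tin_mid=.012,capsule_mid=.04,free_place=.003).items():
    for c in("top","scene"):
        for r in arm.silhouettes(c,q)[:4]:
            try: print(q,c,round(r["conf"],2),np.round(r["point"]),rect(c,r["region"],z))
            except Exception as e: print(q,e)
E
```

```text
orange_tray_mid top 0.69 [192. 283.] (0.5409, 0.1961, 100, 37, np.float64(1.72))
orange_tray_mid scene 0.9 [220. 281.] (0.5389, 0.1916, 107, 44, np.float64(1.734))
empty_tray top 0.77 [196. 206.] (0.5311, 0.3834, 103, 35, np.float64(1.554))
empty_tray scene 0.63 [177. 225.] (0.5291, 0.3764, 115, 43, np.float64(1.563))
green_tray top 0.92 [238. 325.] (0.424, 0.0832, 94, 35, np.float64(1.55))
green_tray scene 0.73 [285. 259.] (0.4217, 0.0785, 105, 39, np.float64(1.518))
jig top 0.86 [237. 228.] (0.4307, 0.3353, 104, 69, np.float64(1.559))
jig scene 0.89 [203. 200.] (0.4271, 0.3274, 111, 70, np.float64(1.571))
jig scene 0.71 [197. 305.] (0.6181, 0.1851, 58, 54, np.float64(0.93))
jig scene 0.22 [285. 259.] (0.4211, 0.0775, 106, 41, np.float64(1.537))
spool_mid top 0.76 [161. 231.] (0.614, 0.3181, 55, 47, np.float64(3.132))
spool_mid top 0.3 [238. 327.] (0.4234, 0.0864, 97, 34, np.float64(1.55))
spool_mid scene 0.95 [168. 267.] (0.604, 0.3036, 88, 45, np.float64(0.895))
tin_mid top 0.72 [196. 339.] (0.5194, 0.055, 53, 50, np.float64(3.109))
tin_mid top 0.71 [152. 195.] (0.6352, 0.4098, 57, 55, np.float64(0.455))
tin_mid top 0.62 [230. 183.] (0.447, 0.4456, 56, 55, np.float64(1.569))
tin_mid scene 0.94 [201. 304.] (0.6201, 0.1864, 59, 51, np.float64(0.827))
tin_mid scene 0.89 [267. 309.] (0.5188, 0.0505, 56, 53, np.float64(0.928))
tin_mid scene 0.6 [150. 251.] (0.6319, 0.4018, 60, 53, np.float64(0.933))
tin_mid scene 0.59 [172. 186.] (0.446, 0.4386, 65, 52, np.float64(1.302))
capsule_mid top 0.6 [192. 280.] (0.5394, 0.1979, 15, 15, np.float64(3.121))
capsule_mid scene 0.5 [208. 274.] (0.536, 0.1897, 54, 17, np.float64(0.892))
free_place top 0.59 [238. 314.] (0.4242, 0.1137, 16, 14, np.float64(0.765))
free_place top 0.36 [190. 278.] (0.5443, 0.1967, 20, 15, np.float64(3.121))
```

View pics/c1.png

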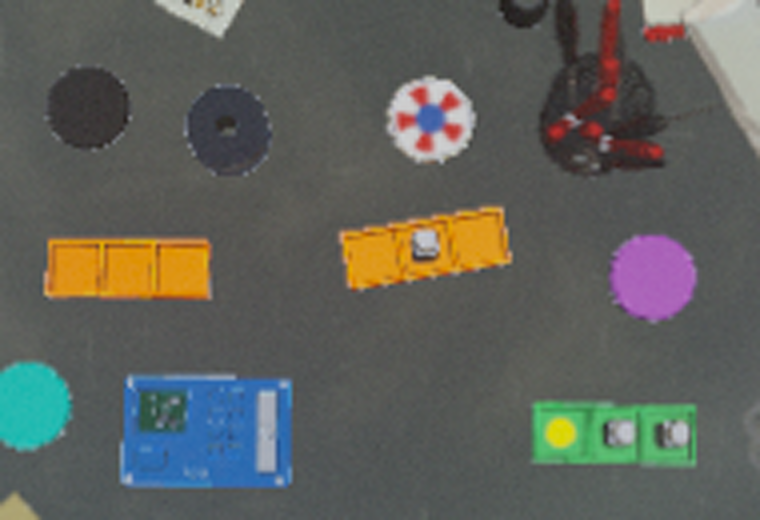

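The crop confirms the choices: the only capsule in an orange tray is at top px (190,281), the tin at (160,282), and the yellow dot is in the left pocket at (238,315).

```bash
python3 -c "
from h import *
to(.541,.197,.12,.15)"
```

```text
shift [-0.458  -0.2761  0.1258] roll 1.119 j7 -0.08 grasp now [0.1858 0.5967 0.2458] tilt [-0.  0. -1.] w 0.0922 F [-1.1 -0.9  0.3] 0.0 t 1.85
```

```bash
python3 -m inch '-0.04 -0.025 0 0 0.06; -0.08 -0.05 0 0 0.06; -0.12 -0.075 0 0 0.06; -0.16 -0.1 0 0 0.06; -0.2 -0.125 0 0 0.06' 20
python3 -m inch '-0.04 -0.025 0 0 0.06; -0.08 -0.05 0 0 0.06; -0.12 -0.075 0 0 0.06; -0.16 -0.1 0 0 0.06; -0.2 -0.125 0 0 0.06'
python3 -m inch '-0.03 -0.013 0 0.14 0.06; -0.058 -0.026 0 0.28 0.06; -0.058 -0.026 0 0.42 0.06; -0.058 -0.026 0 0.56 0.06; -0.058 -0.026 0 0.7 0.06'
python3 -m inch '0 0 0.03 0.14 0.06; 0 0 0.06 0.28 0.06; 0 0 0.09 0.419 0.06; 0 0 0.12 0.419 0.06; 0 0 0.126 0.419 0.06'
python3 -c "
from h import *
to(.541,.197,.036,.15)
save('top','c2.png',(140,240,230,330),6)
save('scene','s2.png',(130,300,180,380),3.5)"
```

```text
clock: 2.35
position: [0.3406, 0.4163, 0.405]
ee_rot: [0.472, 3.106, 0.001]
force: [1.4, 1.3, 0.3]
width: 0.659
gripper_force: 0.0
clock: 2.85
position: [0.4944, 0.2375, 0.405]
ee_rot: [0.472, 3.105, 0.001]
force: [1.2, -0.0, 0.5]
width: 0.657
gripper_force: 0.0
clock: 3.35
position: [0.5412, 0.1968, 0.4047]
ee_rot: [-1.517, -2.751, 0.0]
force: [-0.3, -0.5, -0.0]
width: 0.651
gripper_force: 0.0
clock: 3.85
position: [0.5397, 0.197, 0.2758]
ee_rot: [-2.047, -2.381, 0.007]
force: [-0.7, 0.2, -0.3]
width: 0.653
gripper_force: 0.0
shift [-0.0001  0.0016  0.0808] roll 0.001 j7 -0.03 grasp now [0.5397 0.197  0.1168] tilt [-0.002 -0.005 -1.   ] w 0.0599 F [-0.7  0.2 -0.3] 0.0 t 3.85
```

View pics/s2.png

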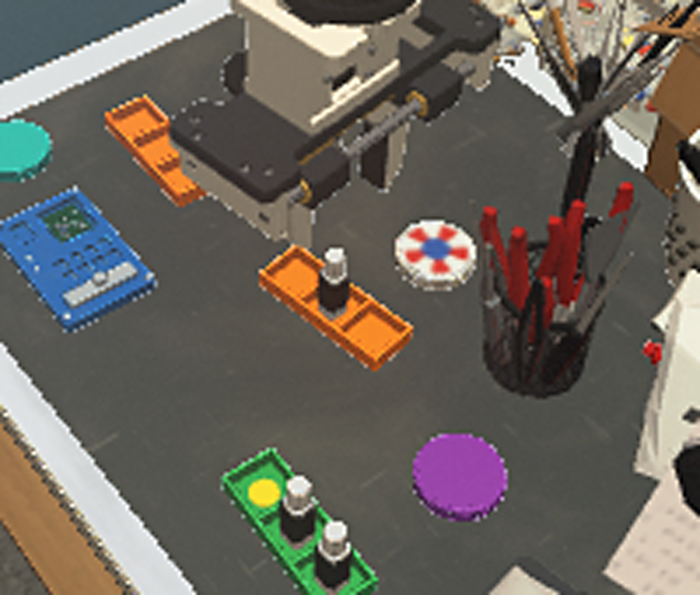

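```bash
python3 -m inch '0 0.0016 0.03 0 0.05; 0 0.0016 0.06 0 0.05; 0 0.0016 0.075 0 0.05; 0 0.0016 0.082 0 0.05; 0 0.0016 0.082 0 0.05'
python3 -c "
from h import *
to(.541,.197,.035,.15)"
```

```text
clock: 4.45
position: [0.543, 0.1973, 0.1971]
ee_rot: [2.049, 2.382, 0.0]
force: [0.1, 0.5, 0.3]
width: 0.544
gripper_force: 0.0
shift [-0.     -0.002   0.0031] roll -0.0 j7 0.02 grasp now [0.543  0.1973 0.0381] tilt [ 0.  0. -1.] w 0.05 F [0.1 0.5 0.3] 0.0 t 4.45
```

```bash
python3 -m inch '0 -0.001 0.003 0 0.05; 0 -0.001 0.003 0 0.03; 0 -0.001 0.003 0 0.01; 0 -0.001 0.003 0 0.005; 0 -0.001 0.003 0 0.005' 20
python3 -m inch '0 -0.001 0 0 0.005; 0 -0.001 0 0 0.005; 0 -0.001 0 0 0.005'
python3 -c "
from h import *
to(.4245,.1137,.1,1.55-1.571)"
```

```text
clock: 4.95
position: [0.5417, 0.1972, 0.194]
ee_rot: [2.049, 2.381, 0.001]
force: [-0.2, -0.4, 0.4]
width: 0.244
gripper_force: 0.0
clock: 5.25
position: [0.5408, 0.197, 0.1939]
ee_rot: [2.049, 2.381, 0.001]
force: [0.1, -0.3, 3.0]
width: 0.181
gripper_force: 20.0
shift [-0.065  -0.1274 -0.0652] roll 0.171 j7 0.02 grasp now [0.5408 0.197  0.0349] tilt [ 0.  0. -1.] w 0.0166 F [ 0.1 -0.3  3. ] 20.000109672546387 t 5.25
```

```bash
python3 -m inch '0 0 -0.02 0 0.005; 0 0 -0.06 0 0.005; 0 0 -0.08 0 0.005; 0 0 -0.08 0 0.005'
python3 -m inch '-0.02 -0.035 0 0 0.005; -0.04 -0.075 0 0.06 0.005; -0.065 -0.11 0 0.12 0.005; -0.065 -0.127 0 0.171 0.005; -0.065 -0.127 0 0.171 0.005'
python3 -m inch '0 0 0 0 0.005;0 0 0 0 0.005'
python3 -c "
from h import *
to(.4245,.1137,.036,1.55-1.571)
save('scene','s3.png',(190,330,190,340),5)
save('top','t3.png',(190,280,270,390),5)"
```

```text
clock: 5.65
position: [0.5416, 0.1972, 0.2765]
ee_rot: [2.048, 2.38, 0.007]
force: [1.0, 0.7, -0.0]
width: 0.179
gripper_force: 20.0
clock: 6.15
position: [0.4221, 0.1127, 0.2729]
ee_rot: [-2.246, -2.194, 0.005]
force: [0.7, -0.3, -0.2]
width: 0.174
gripper_force: 20.0
clock: 6.35
position: [0.4258, 0.1145, 0.2736]
ee_rot: [2.242, 2.2, 0.001]
force: [-0.3, -0.1, -0.2]
width: 0.174
gripper_force: 20.0
shift [-0.0008 -0.0014  0.0786] roll 0.002 j7 -0.13 grasp now [0.4258 0.1145 0.1146] tilt [ 0.     0.001 -1.   ] w 0.016 F [-0.3 -0.1 -0.2] 19.999725222587585 t 6.35
```

View pics/s3.png

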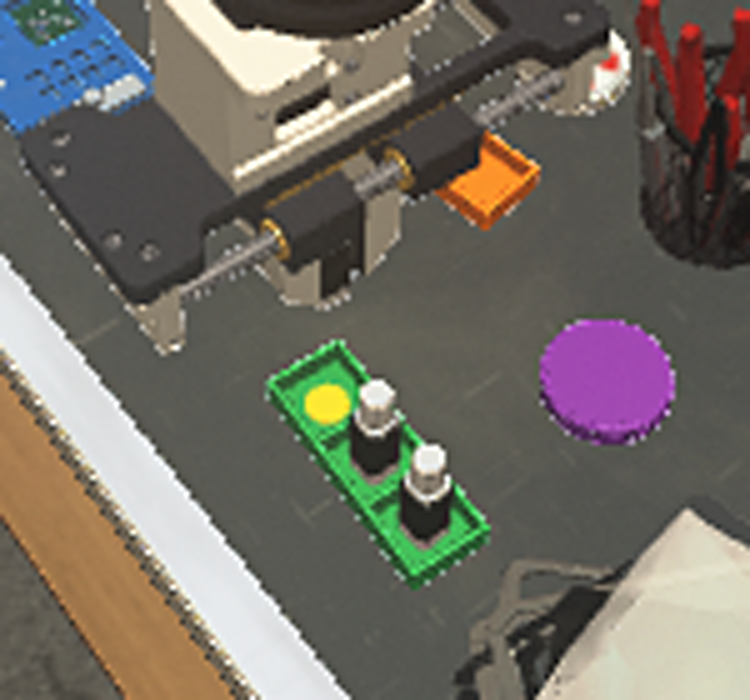

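```bash
python3 -m inch '-0.002 0 0.02 0 0.005; -0.002 0 0.04 0 0.005; -0.002 0 0.06 0 0.005; -0.002 0 0.07 0 0.005; -0.002 0 0.07 0 0.005'
python3 -m inch '0 0 0.004 0 0.005; 0 0 0.006 0 0.005; 0 0 0.008 0 0.005; 0 0 0.008 0 0.005'
python3 -c "
from h import *
print(at('scene',(270.8,255.4),.003)); to(.4255,.1125,.035,1.55-1.571)"
```

```text
clock: 6.95
position: [0.4247, 0.1117, 0.2027]
ee_rot: [-2.244, -2.198, 0.003]
force: [-1.3, 0.5, -0.2]
width: 0.177
gripper_force: 20.0
clock: 7.35
position: [0.4248, 0.1119, 0.1959]
ee_rot: [2.245, 2.198, 0.001]
force: [-0.8, -0.0, 0.4]
width: 0.175
gripper_force: 20.0
[0.42577409 0.11229524 0.003     ]
shift [0.0007 0.0007 0.0019] roll 0.0 j7 -0.01 grasp now [0.4248 0.1119 0.0369] tilt [ 0.  0. -1.] w 0.016 F [-0.8 -0.   0.4] 19.999761879444122 t 7.35
```

```bash
python3 -m inch '0 0 0.001 0 0.005; 0 0 0.0015 0 0.005; 0 0 0.0015 0 0.015; 0 0 0.0015 0 0.02; 0 0 0.0015 0 0.034'
python3 -m inch '0 0 0 0 0.034; 0 0 0 0 0.034; 0 0 -0.02 0 0.034; 0 0 -0.06 0 0.034; 0 0 -0.1 0 0.034'
python3 -m inch '0.05 0 0 0 0.06; 0.09 0.04 0 0 0.06;  0.09 0.08 0 -0.08 0.06; 0.084 0.113 0 -0.171 0.06;  0.084 0.113 0 -0.171 0.06'
python3 -c "
from h import *
to(.541,.197,.01,.15)
save('scene','s4.png',(130,330,170,380),3)
r=[(round(r['conf'],2),rect('top',r['region'],.014)) for r in arm.silhouettes('top','orange_tray_mid')[:3]]; print(r)"
```

```text
clock: 7.85
position: [0.4247, 0.1118, 0.1943]
ee_rot: [2.245, 2.198, 0.0]
force: [-0.1, 0.5, 0.1]
width: 0.262
gripper_force: 0.0
clock: 8.35
position: [0.4244, 0.1114, 0.295]
ee_rot: [-2.245, -2.197, 0.003]
force: [0.8, 0.6, -0.3]
width: 0.369
gripper_force: 0.0
clock: 8.85
position: [0.5432, 0.1922, 0.2943]
ee_rot: [2.046, 2.38, 0.002]
force: [-0.3, -0.5, -0.2]
width: 0.652
gripper_force: 0.0
shift [ 0.0053 -0.0019  0.1253] roll 0.001 j7 -0.03 grasp now [0.5432 0.1922 0.1353] tilt [-0.002  0.004 -1.   ] w 0.0598 F [-0.3 -0.5 -0.2] 0.0 t 8.85
[(0.67, (0.5421, 0.197, 102, 39, np.float64(1.72)))]
```

View pics/s4.png

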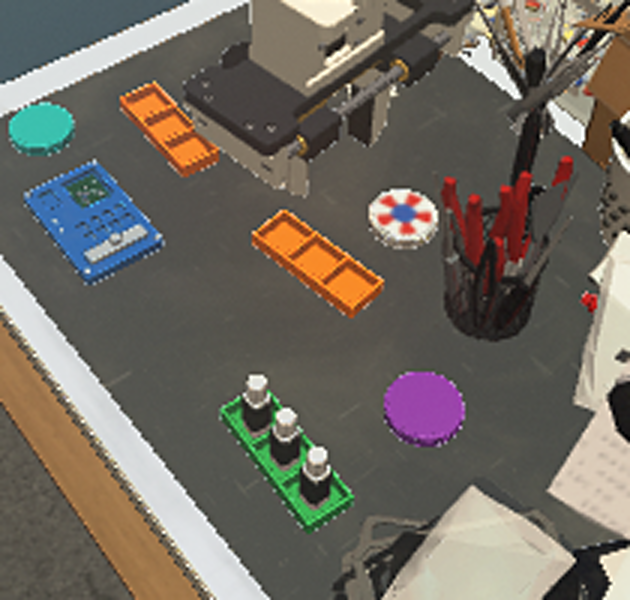

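```bash
python3 -m inch '0.005 -0.0015 0.03 0 0.052; 0.005 -0.0015 0.06 0 0.052; 0.005 -0.0015 0.09 0 0.052; 0.005 -0.0015 0.1 0 0.052; 0.005 -0.0015 0.1 0 0.052'
python3 -c "
from h import *
to(.5415,.197,.024,.15)"
```

```text
clock: 9.45
position: [0.536, 0.1981, 0.1933]
ee_rot: [-2.048, -2.38, 0.004]
force: [-0.3, -0.1, 0.6]
width: 0.566
gripper_force: 0.0
shift [-0.0019  0.0053  0.0103] roll -0.0 j7 0.03 grasp now [0.536  0.1981 0.0343] tilt [-0.001 -0.003 -1.   ] w 0.052 F [-0.3 -0.1  0.6] 0.0 t 9.45
```

```bash
python3 -m inch '0 0 0 0 0.052; 0 0 0 0 0.052; 0 0 0 0 0.052'
python3 -c "
from h import *
to(.5415,.197,.024,.15)"
```

```text
clock: 9.75
position: [0.5376, 0.1983, 0.1955]
ee_rot: [2.048, 2.381, 0.003]
force: [0.1, -0.3, 0.4]
width: 0.567
gripper_force: 0.0
shift [-0.0019  0.0036  0.0125] roll -0.0 j7 0.03 grasp now [0.5376 0.1983 0.0365] tilt [ 0.001  0.002 -1.   ] w 0.0521 F [ 0.1 -0.3  0.4] 0.0 t 9.75
```

```bash
python3 -m inch '-0.002 0.0035 0 0 0.052; -0.002 0.0035 0.006 0 0.052; -0.002 0.0035 0.012 0 0.052; -0.002 0.0035 0.012 0 0.052; -0.002 0.0035 0.012 0 0.05'
python3 -m inch '0 0 0 0 0.04; 0 0 0 0 0.03; 0 0 0 0 0.03; 0 0 0 0 0.03; 0 0 0 0 0.03' 25
python3 -c "
from h import *
to(.5415,.197,.024,.15)"
```

```text
clock: 10.25
position: [0.5408, 0.1965, 0.1818]
ee_rot: [-2.049, -2.381, 0.001]
force: [0.8, 0.4, -0.6]
width: 0.549
gripper_force: 0.0
clock: 10.75
position: [0.5411, 0.1967, 0.1823]
ee_rot: [2.049, 2.382, 0.0]
force: [-0.7, -0.0, 0.8]
width: 0.39
gripper_force: 25.0
shift [ 0.0003  0.0005 -0.0007] roll -0.0 j7 0.04 grasp now [0.5411 0.1967 0.0233] tilt [ 0.  0. -1.] w 0.0358 F [-0.7 -0.   0.8] 25.000242590904236 t 10.75
```

```bash
python3 -m inch '0 0 -0.03 0 0.03; 0 0 -0.06 0 0.03; 0 0 -0.07 0 0.03; 0 0 -0.07 0 0.03; 0 0 -0.07 0 0.03'
python3 - <<'E'
from h import *
im=arm.get_image("top"); h=cv2.cvtColor(im,cv2.COLOR_RGB2HSV)
m=(cv2.inRange(h,(8,150,120),(25,255,255))>0)
m=cv2.morphologyEx(m.astype(np.uint8),cv2.MORPH_CLOSE,np.ones((3,3)));
m2=np.zeros_like(m); m2[175:220,180:235]=m[175:220,180:235]; print("empty",rect("top",m2,.012))
i0=cv2.imread("pics/top0.png"); i0=cv2.resize(i0,(512,384),interpolation=cv2.INTER_AREA); h=cv2.cvtColor(i0,cv2.COLOR_BGR2HSV)
m=cv2.inRange(h,(8,150,120),(25,255,255)); m=cv2.morphologyEx(m,cv2.MORPH_CLOSE,np.ones((3,3)))
for a,b in((180,235),(250,310)):
    m2=np.zeros_like(m); m2[175:220,a:b]=m[175:220,a:b]; print(rect("top",m2,.012))
for p in((197.1,207.2),(192,281.6)): print(at("top",p,.012))
to(.531,.385,.094,1.556-1.571)
E
```

```text
clock: 11.25
position: [0.5406, 0.1967, 0.2515]
ee_rot: [-2.048, -2.381, 0.001]
force: [0.3, 0.5, -1.3]
width: 0.391
gripper_force: 25.0
empty (0.5314, 0.3848, 101, 35, np.float64(1.552))
(0.5314, 0.3838, 103, 35, np.float64(1.552))
(0.5413, 0.1967, 101, 36, np.float64(1.727))
[0.5310231  0.38184138 0.012     ]
[0.54056992 0.19551611 0.012     ]
shift [ 0.1876  0.0189 -0.002 ] roll 0.165 j7 -0.0 grasp now [0.5404 0.1966 0.0921] tilt [-0.    -0.002 -1.   ] w 0.0356 F [-0.3 -0.2 -0.5] 24.999835789203644 t 11.3
```

```bash
python3 -m inch '0.04 0.004 0 0.04 0.03; 0.08 0.008 0 0.08 0.03; 0.12 0.012 0 0.12 0.03; 0.16 0.016 0 0.167 0.03; 0.187 0.019 0 0.167 0.03'
python3 -m inch '0 0 0 0 0.03; 0 0 0 0 0.03; 0 0 0 0 0.03; 0 0 0 0 0.03'
python3 - <<'E'
from h import *
to(.531,.3842,.04,1.554-1.571)
im=save("top","t5.png",(160,240,160,260),6)
E
```

```text
clock: 11.8
position: [0.5303, 0.3878, 0.2502]
ee_rot: [-2.238, -2.203, 0.003]
force: [-0.5, 0.3, -0.8]
width: 0.389
gripper_force: 25.0
clock: 12.2
position: [0.5323, 0.3827, 0.252]
ee_rot: [2.242, 2.2, -0.001]
force: [0.6, 0.7, 0.3]
width: 0.393
gripper_force: 25.0
shift [ 0.0015 -0.0013  0.053 ] roll -0.002 j7 -0.41 grasp now [0.5323 0.3827 0.093 ] tilt [-0.001 -0.    -1.   ] w 0.0361 F [0.6 0.7 0.3] 24.999754428863525 t 12.2
```

```bash
python3 -m inch '0.001 -0.001 0.02 0 0.03; 0.001 -0.001 0.04 0 0.03; 0.001 -0.001 0.048 0 0.03; 0.001 -0.001 0.052 0 0.03; 0.001 -0.001 0.052 0 0.03'
python3 -m inch '0 0 0 0 0.03; 0 0 0.002 0 0.03; 0 0 0.003 0 0.03; 0 0 0.003 0 0.03; 0 0 0.003 0 0.03'
python3 - <<'E'
from h import *
to(.531,.3842,.038,1.554-1.571)
E
```

```text
clock: 12.75
position: [0.5311, 0.385, 0.2003]
ee_rot: [2.241, 2.202, -0.0]
force: [0.1, 0.3, -0.4]
width: 0.387
gripper_force: 25.0
clock: 13.25
position: [0.5309, 0.3854, 0.1974]
ee_rot: [-2.24, -2.202, -0.0]
force: [-0.6, -0.4, 0.2]
width: 0.392
gripper_force: 25.0
shift [-0.0012  0.0001  0.0004] roll 0.0 j7 -0.39 grasp now [0.5309 0.3854 0.0384] tilt [ 0.  0. -1.] w 0.036 F [-0.6 -0.4  0.2] 24.999893009662628 t 13.25
```

```bash
python3 -m inch '-0.001 0 0.001 0 0.03; -0.001 0 0.001 0 0.03; -0.001 0 0.001 0 0.04; -0.001 0 0.001 0 0.05; -0.001 0 0.001 0 0.05'
python3 -m inch '0 0 0 0 0.05; 0 0 0 0 0.05; 0 0 -0.03 0 0.05; 0 0 -0.07 0 0.07; 0 0 -0.11 0 0.07'
python3 -m inch '-0.03 0.03 0 0 0.07; -0.066 0.08 0 0.017 0.07; -0.066 0.08 0 0.017 0.07; -0.066 0.08 0 0.017 0.07; -0.066 0.08 0 0.017 0.07'
python3 - <<'E'
from h import *
to(.614,.318,.022,0)
save("scene","s6.png",(100,260,170,330),5)
for c in("top","scene"):
  for q,z in dict(spool_mid=.019,tin_mid=.006).items():
    for r in arm.place_of(c,q)[:3]: print(c,q,round(r["conf"],2),np.round(r["point"]),at(c,r["point"],z)[:2])
im=arm.get_image("top"); h=cv2.cvtColor(im,cv2.COLOR_RGB2HSV)
m=cv2.inRange(h,(8,150,120),(25,255,255)); m=cv2.morphologyEx(m,cv2.MORPH_CLOSE,np.ones((3,3)))
m2=np.zeros_like(m); m2[175:220,180:235]=m[175:220,180:235]; print("stack",rect("top",m2,.028))
E
```

```text
clock: 13.75
position: [0.5309, 0.3843, 0.1962]
ee_rot: [2.24, 2.202, -0.0]
force: [0.0, 0.1, -0.6]
width: 0.532
gripper_force: 0.0
clock: 14.25
position: [0.5306, 0.3842, 0.3071]
ee_rot: [2.24, 2.202, -0.002]
force: [0.2, 0.5, -0.7]
width: 0.668
gripper_force: 0.0
clock: 14.75
position: [0.6092, 0.3176, 0.3058]
ee_rot: [-2.258, -2.183, 0.001]
force: [0.2, 0.8, 0.3]
width: 0.764
gripper_force: 0.0
shift [0.0006 0.0049 0.1247] roll -0.034 j7 -0.31 grasp now [0.6092 0.3176 0.1468] tilt [ 0.    -0.001 -1.   ] w 0.0701 F [0.2 0.8 0.3] 0.0 t 14.75
top spool_mid 0.95 [158. 233.] [0.62739547 0.31647835]
top tin_mid 0.82 [198. 340.] [0.52264358 0.0484364 ]
top tin_mid 0.8 [158. 279.] [0.62907205 0.198959  ]
scene spool_mid 0.6 [168. 266.] [0.61559833 0.32537861]
scene tin_mid 0.76 [149. 254.] [0.64326687 0.41237464]
scene tin_mid 0.71 [201. 307.] [0.63303959 0.18970426]
scene tin_mid 0.62 [173. 183.] [0.4474632  0.44528266]
stack (0.5302, 0.4289, 35, 13, np.float64(0.004))
```

View pics/s6.png

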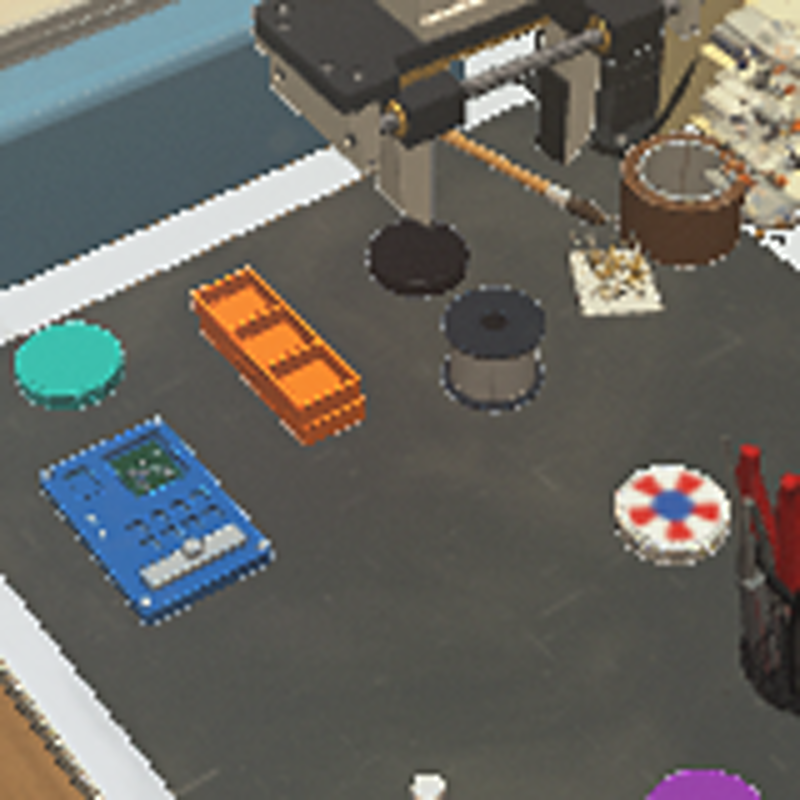

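The stack sits square. In the scene view the spool's top flange is at px (164.4,268.8) and the tin's lid at (201,304.6).

```bash
python3 -c "
from h import *
print(at('top',(162.5,232),.038),at('scene',(164.4,268.8),.038),at('top',(160,282.75),.012),at('scene',(201,304.6),.012))
to(.614,.318,.022,0)"
```

```text
[0.61265369 0.31684316 0.038     ] [0.61650851 0.31504701 0.038     ] [0.62176511 0.19084006 0.012     ] [0.62428826 0.18876231 0.012     ]
shift [0.     0.0051 0.1252] roll -0.032 j7 -0.31 grasp now [0.609  0.3181 0.1472] tilt [ 0. -0. -1.] w 0.0703 F [-0.5  0.5 -0.1] 0.0 t 15.05
```

```bash
python3 -m inch '-0.002 0.0055 0.03 -0.033 0.07; -0.002 0.0055 0.06 -0.033 0.07; -0.002 0.0055 0.09 -0.033 0.07; -0.002 0.0055 0.115 -0.033 0.07; -0.002 0.0055 0.122 -0.033 0.07'
python3 -m inch '0 0 0 0 0.07; 0 0 0 0 0.07; 0 0 0 0 0.06; 0 0 0 0 0.05; 0 0 0 0 0.035' 30
python3 -m inch '0 0 0 0 0.035; 0 0 0 0 0.035; 0 0 0 0 0.035'
python3 -c "
from h import *
to(.6145,.316,.022,0)"
```

```text
clock: 15.55
position: [0.6137, 0.3149, 0.1813]
ee_rot: [-2.221, -2.22, 0.007]
force: [0.1, -0.6, 1.7]
width: 0.761
gripper_force: 0.0
clock: 16.05
position: [0.6154, 0.315, 0.1852]
ee_rot: [2.222, 2.22, 0.002]
force: [0.7, -0.7, 1.0]
width: 0.551
gripper_force: 0.5
clock: 16.35
position: [0.6156, 0.3149, 0.1851]
ee_rot: [2.222, 2.22, 0.002]
force: [-0.1, 0.6, 4.9]
width: 0.503
gripper_force: 29.5
shift [ 0.0011 -0.0011  0.0041] roll -0.001 j7 -0.22 grasp now [0.6156 0.3149 0.0261] tilt [ 0.001  0.001 -1.   ] w 0.0462 F [-0.1  0.6  4.9] 29.54511970281601 t 16.35
```

```bash
python3 -m inch '0 0 -0.02 0 0.035; 0 0 -0.05 0 0.035; 0 0 -0.07 0 0.035; 0 0 -0.07 0 0.035'
python3 -m inch '-0.02 -0.035 0 0 0.035; -0.04 -0.075 0 0 0.035; -0.064 -0.11 0 0 0.035; -0.087 -0.15 0 0 0.035; -0.108 -0.187 0 0 0.035'
python3 -m inch '0 0 0 0 0.035; 0 0 0 0 0.035; 0 0 0 0 0.035; 0 0 0 0 0.035'
python3 -c "
from h import *
print(at('top',(238,227),.02))
to(.4275,.206,.0265,0)"
```

```text
clock: 16.75
position: [0.6161, 0.3151, 0.2571]
ee_rot: [2.222, 2.219, 0.007]
force: [0.6, -0.3, -1.3]
width: 0.506
gripper_force: 29.5
clock: 17.25
position: [0.4256, 0.2057, 0.2532]
ee_rot: [-2.222, -2.22, 0.003]
force: [1.2, -0.0, -0.8]
width: 0.503
gripper_force: 29.5
clock: 17.65
position: [0.429, 0.2077, 0.2541]
ee_rot: [2.222, 2.22, 0.001]
force: [0.9, -0.9, -0.6]
width: 0.505
gripper_force: 29.5
[0.4279387  0.33215104 0.02      ]
shift [-0.0017 -0.0015  0.0686] roll -0.001 j7 -0.24 grasp now [0.429  0.2077 0.0951] tilt [-0.     0.001 -1.   ] w 0.0464 F [ 0.9 -0.9 -0.6] 29.53217715024948 t 17.65
```

```bash
python3 -m inch '-0.0015 -0.0015 0.025 0 0.035; -0.0015 -0.0015 0.045 0 0.035; -0.0015 -0.0015 0.06 0 0.035; -0.0015 -0.0015 0.065 0 0.035; -0.0015 -0.0015 0.065 0 0.035'
python3 -m inch '0 0 0 0 0.035; 0 0 0.002 0 0.035; 0 0 0.003 0 0.035; 0 0 0.003 0 0.035; 0 0 0.003 0 0.035'
python3 -c "
from h import *
to(.4275,.206,.0265,0)"
```

```text
clock: 18.15
position: [0.4269, 0.2056, 0.1886]
ee_rot: [2.223, 2.22, -0.002]
force: [-0.4, -0.7, -1.1]
width: 0.503
gripper_force: 29.5
clock: 18.65
position: [0.4265, 0.2056, 0.1864]
ee_rot: [-2.223, -2.22, -0.001]
force: [0.7, 0.4, -1.1]
width: 0.509
gripper_force: 29.5
shift [0.0004 0.001  0.0009] roll -0.001 j7 -0.15 grasp now [0.4265 0.2056 0.0274] tilt [ 0.  0. -1.] w 0.0468 F [ 0.7  0.4 -1.1] 29.532338082790375 t 18.65
```

```bash
python3 -m inch '0 0 0.001 0 0.035; 0 0 0.001 0 0.035; 0 0 0.001 0 0.05; 0 0 0.001 0 0.066; 0 0 0.001 0 0.066'
python3 -m inch '0 0 0 0 0.066; 0 0 0 0 0.066; 0 0 -0.03 0 0.066; 0 0 -0.07 0 0.066; 0 0 -0.11 0 0.075'
python3 -m inch '-0.003 0.04 0 0 0.078; -0.006 0.08 0 0 0.078; -0.01 0.12 0 0 0.078; -0.016 0.16 0 0 0.078; -0.016 0.196 0 0 0.078'
python3 -m inch '0 0 0 0 0.078; 0 0 0 0 0.078; 0 0 0 0 0.078; 0 0 0 0 0.078'
python3 -c "
from h import *
to(.623,.190,.022,0)
save('scene','s7.png',(130,290,180,340),5)"
```

```text
clock: 19.15
position: [0.4266, 0.2056, 0.1853]
ee_rot: [2.223, 2.22, 0.0]
force: [0.5, 0.5, 0.4]
width: 0.667
gripper_force: 0.0
clock: 19.65
position: [0.4263, 0.2052, 0.2962]
ee_rot: [2.223, 2.22, -0.003]
force: [0.9, 1.3, -0.2]
width: 0.769
gripper_force: 0.0
clock: 20.15
position: [0.6243, 0.1881, 0.2952]
ee_rot: [2.224, 2.219, -0.0]
force: [0.7, -0.2, 0.7]
width: 0.85
gripper_force: 0.0
clock: 20.55
position: [0.6215, 0.1897, 0.2953]
ee_rot: [-2.221, -2.22, 0.0]
force: [0.5, -0.6, 0.1]
width: 0.851
gripper_force: 0.0
shift [0.0002 0.0016 0.1143] roll -0.0 j7 -0.07 grasp now [0.6215 0.1897 0.1363] tilt [ 0.    -0.001 -1.   ] w 0.0781 F [ 0.5 -0.6  0.1] 0.0 t 20.55
```

View pics/s7.png

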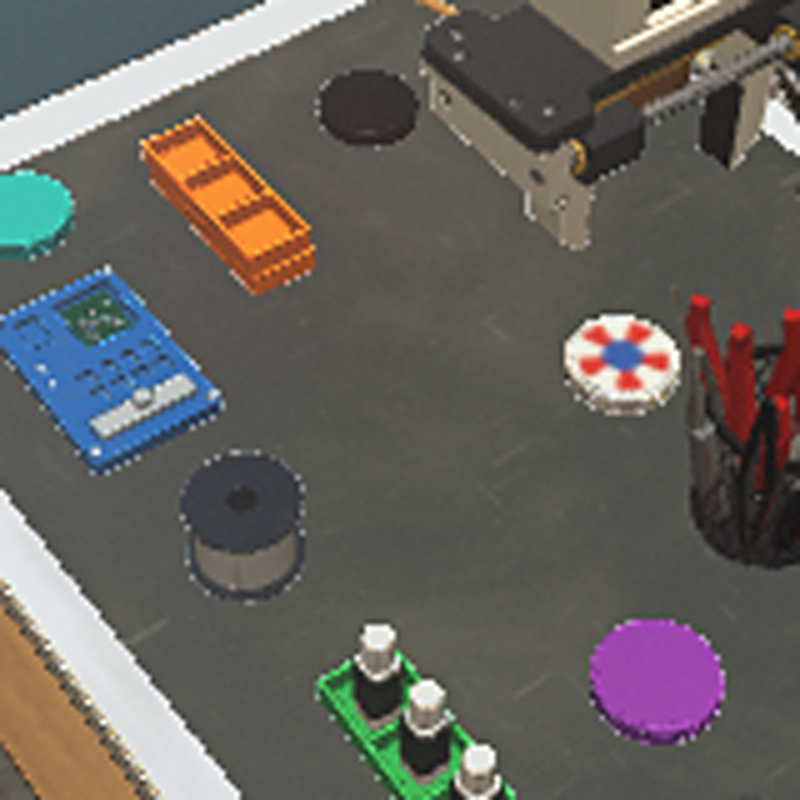

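The spool stands in line between the jig and the green tray, with its flange at px (230,229). The tin at (201,304) is clear below the fingers.

```bash
python3 -m inch '0 0.0015 0.03 0 0.078; 0 0.0015 0.06 0 0.078; 0 0.0015 0.09 0 0.078; 0 0.0015 0.105 0 0.078; 0 0.0015 0.112 0 0.078'
python3 -m inch '0 0 0 0 0.078; 0 0 0 0 0.078; 0 0 0 0 0.078'
python3 -c "
from h import *
print(at('scene',(230.4,228.6),.038))
to(.623,.190,.022,0)"
```

```text
clock: 21.1
position: [0.6233, 0.1895, 0.1821]
ee_rot: [-2.221, -2.22, 0.003]
force: [0.1, 0.9, -0.2]
width: 0.846
gripper_force: 0.0
clock: 21.4
position: [0.6246, 0.1895, 0.1847]
ee_rot: [2.222, 2.22, 0.003]
force: [0.1, 0.5, 0.6]
width: 0.85
gripper_force: 0.0
[0.42578686 0.20569692 0.038     ]
shift [ 0.0005 -0.0016  0.0037] roll -0.001 j7 -0.01 grasp now [0.6246 0.1895 0.0257] tilt [ 0.001  0.002 -1.   ] w 0.0781 F [0.1 0.5 0.6] 0.0 t 21.4
```

```bash
python3 -m inch '0 -0.001 0.003 0 0.078; 0 -0.001 0.003 0 0.07; 0 -0.001 0.003 0 0.06; 0 -0.001 0.003 0 0.048; 0 -0.001 0.003 0 0.045' 20
python3 -m inch '0 0 0 0 0.045; 0 0 0 0 0.045; 0 0 0 0 0.045; 0 0 0 0 0.045'
python3 -c "
from h import *
to(.4263,.2056,.13,0)"
```

```text
clock: 21.9
position: [0.6231, 0.1893, 0.1803]
ee_rot: [2.223, 2.22, 0.0]
force: [-0.9, -0.2, 0.4]
width: 0.585
gripper_force: 20.0
clock: 22.3
position: [0.6231, 0.1894, 0.1803]
ee_rot: [2.222, 2.22, 0.0]
force: [-0.4, -0.3, 1.4]
width: 0.581
gripper_force: 20.0
shift [ 0.016  -0.1968 -0.1087] roll -0.001 j7 -0.01 grasp now [0.6231 0.1894 0.0213] tilt [ 0.  0. -1.] w 0.0534 F [-0.4 -0.3  1.4] 20.000140964984894 t 22.3
```

```bash
python3 -m inch '0 0 -0.03 0 0.045; 0 0 -0.06 0 0.045; 0 0 -0.085 0 0.045; 0 0 -0.09 0 0.045; 0 0 -0.09 0 0.045'
python3 -m inch '0.003 -0.04 0 0 0.045; 0.006 -0.08 0 0 0.045; 0.01 -0.12 0 0 0.045; 0.016 -0.16 0 0 0.045; 0.016 -0.197 0 0 0.045'
python3 -m inch '0 0 0 0 0.045; 0 0 0 0 0.045; 0 0 0 0 0.045; 0 0 0 0 0.045; 0 0 0 0 0.045'
python3 -c "
from h import *
to(.4263,.2056,.0595,0)
save('scene','s8.png',(180,290,170,310),5)"
```

```text
clock: 22.8
position: [0.6231, 0.1894, 0.2709]
ee_rot: [2.222, 2.22, 0.002]
force: [0.4, 0.4, -0.7]
width: 0.578
gripper_force: 20.0
clock: 23.3
position: [0.4235, 0.2059, 0.2689]
ee_rot: [-2.221, -2.221, 0.004]
force: [0.4, 0.7, 0.1]
width: 0.58
gripper_force: 20.0
clock: 23.8
position: [0.4268, 0.2054, 0.27]
ee_rot: [2.223, 2.219, 0.0]
force: [0.3, 0.5, -0.2]
width: 0.584
gripper_force: 20.0
shift [ 0.0003 -0.0005  0.0515] roll -0.002 j7 -0.24 grasp now [0.4268 0.2054 0.111 ] tilt [-0.  0. -1.] w 0.0536 F [ 0.3  0.5 -0.2] 19.999916553497314 t 23.8
```

View pics/s8.png

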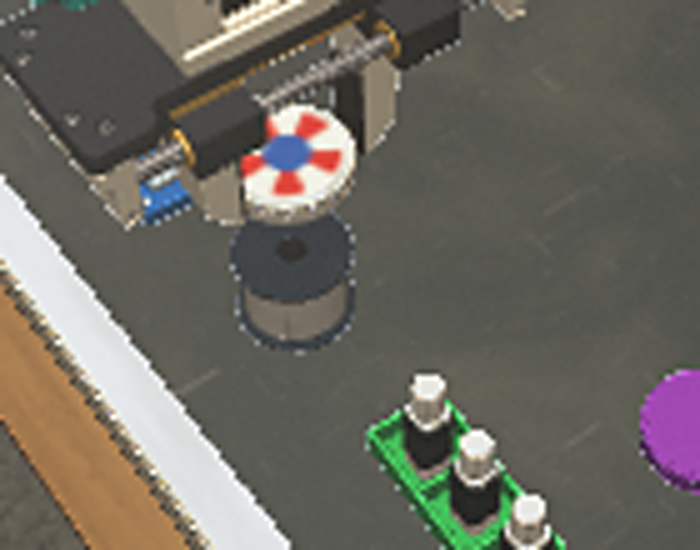

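The tin hangs level over the spool: lid centre at px (210,228), spool flange at (230,228).

```bash
python3 -m inch '0 0 0.02 0 0.045; 0 0 0.035 0 0.045; 0 0 0.045 0 0.045; 0 0 0.047 0 0.045; 0 0 0.047 0 0.045'
python3 -m inch '0 0 0 0 0.045; 0 0 0 0 0.045; 0 0 0.001 0 0.045; 0 0 0.001 0 0.045'
python3 -c "
from h import *
print(at('scene',(210.4,227.6),.1017),at('scene',(230,228.2),.038))
to(.4263,.2056,.0593,0)"
```

```text
clock: 24.35
position: [0.4262, 0.2054, 0.2232]
ee_rot: [2.223, 2.22, -0.001]
force: [0.7, 0.5, -0.1]
width: 0.581
gripper_force: 20.0
clock: 24.75
position: [0.426, 0.2057, 0.2224]
ee_rot: [-2.222, -2.22, -0.001]
force: [1.0, 0.9, 0.3]
width: 0.578
gripper_force: 20.0
[0.42723166 0.20502727 0.1017    ] [0.42569859 0.20705987 0.038     ]
shift [-0.0001  0.0003  0.0041] roll -0.001 j7 -0.17 grasp now [0.426  0.2057 0.0634] tilt [ 0.  0. -1.] w 0.0531 F [1.  0.9 0.3] 19.999938011169434 t 24.75
```

Lower the last 4 mm gently, release, retreat and check.

```bash
python3 -m inch '0 0 0.002 0 0.045; 0 0 0.003 0 0.045; 0 0 0.004 0 0.045; 0 0 0.004 0 0.045; 0 0 0.004 0 0.045'
python3 -m inch '0 0 0 0 0.045; 0 0 0 0 0.05; 0 0 0 0 0.06; 0 0 0 0 0.074; 0 0 0 0 0.074'
python3 -m inch '0 0 0 0 0.074; 0 0 -0.02 0 0.074; 0 0 -0.05 0 0.074; 0 0 -0.09 0 0.074; 0 0 -0.13 0 0.074'
python3 -m inch '0.03 0.04 0 0 0.074; 0.06 0.08 0 0 0.074; 0.08 0.12 0 0 0.074; 0.08 0.12 0 0 0.074; 0.08 0.12 0 0 0.074'
python3 -c "
from h import *
to(.4263,.2056,.0593,0)
save('scene','s9.png',(130,330,170,350),3)"
```

```text
clock: 25.25
position: [0.426, 0.2055, 0.2182]
ee_rot: [-2.223, -2.22, 0.0]
force: [-0.5, -0.4, 0.9]
width: 0.584
gripper_force: 20.0
clock: 25.75
position: [0.4261, 0.2056, 0.2182]
ee_rot: [2.223, 2.22, 0.0]
force: [0.1, -0.6, 0.7]
width: 0.777
gripper_force: 0.0
clock: 26.25
position: [0.4257, 0.2053, 0.3494]
ee_rot: [2.223, 2.22, -0.002]
force: [0.7, 0.5, -0.2]
width: 0.805
gripper_force: 0.0
clock: 26.75
position: [0.5465, 0.2854, 0.3474]
ee_rot: [2.223, 2.22, -0.002]
force: [0.2, -0.4, -0.1]
width: 0.805
gripper_force: 0.0
shift [-0.0797 -0.12    0.1293] roll -0.001 j7 -0.28 grasp now [0.5465 0.2854 0.1884] tilt [-0.001 -0.001 -1.   ] w 0.0739 F [ 0.2 -0.4 -0.1] 0.0 t 26.75
```

View pics/s9.png

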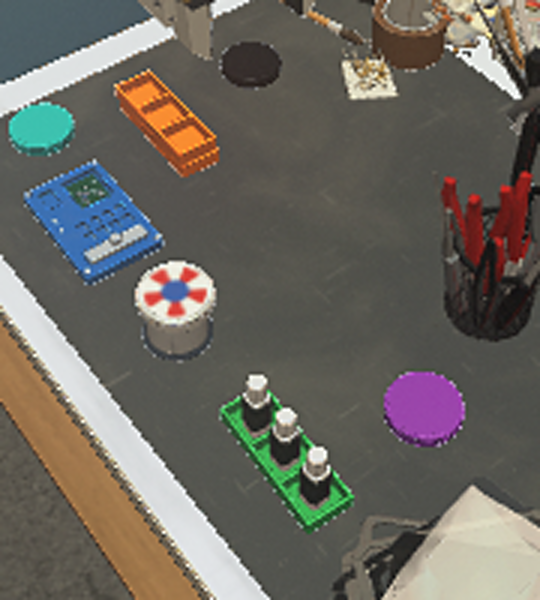

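The tin lies flat and centred on the spool at px (227,228). The orange stack is square, all three capsules stand in the green tray, and the gripper is clear.

```bash
python3 -m inch '0 0 0 0 0.074; 0 0 0 0 0.074; 0 0 0 0 0.074'; python3 -c "
from cell import arm
print(arm.sign_off())"
```

```text
clock: 27.1
position: [0.5456, 0.2852, 0.3486]
ee_rot: [-2.222, -2.22, -0.001]
force: [0.3, -0.1, -0.4]
width: 0.806
gripper_force: 0.0
the job is handed in; nothing more can be done
None
```

The bench is set out in the order asked and handed in at about 27 s: capsule on the yellow dot, orange trays stacked square, spool midway between jig and green tray, tin flat on the spool; the last picture shows everything standing free, though the sign-off returned no verdict.

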